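# Clear the trimmer's outfeed board

## Robot

A 7-joint arm with a two-finger parallel gripper is mounted at the origin on the work surface. World frame = base frame: x ahead of the robot, y to its left, z up, the work surface at z = 0. Lengths are in m, angles in rad, forces in N, time in s.
With the tool pointing down it reaches from about 0.4 to 0.9 m from the base axis. Payload 5.5 kg.
Tool frame: the origin (TCP) lies at the very end of the fingers, on their centre line; the grasp point (between the pads) lies 19 mm behind it; z points along the fingers, y is the line along which they close (so a half turn about z gives the same grasp; the last joint's range is limited). The gripper opens to 92 mm and grips with 3 to 60 N. Pads are 19 mm wide; open, the fingers measure 130 mm over their backs; the gripper's body (75 mm by 190 mm) begins 47 mm behind the grasp point.
Start: joints at [-0.973, 0.501, -0.427, 1.55, 0.221, 1.138, -0.21], TCP at [0.214, 0.614, 0.204] pointing down, gripper open.
Joint ranges: [-2.88, 2.88], [-0.31, 2.03], [-1.54, 1.56], [0.2, 2.42], [-1.41, 4.55], [0.19, 2.02], [-2.57, 2.57]. Speed limits (rad/s): [2.57, 2.57, 3.14, 3.14, 3.14, 3.14, 3.14].

## Interface

Orientations are given as a rotation vector (axis times angle).
In Python, from plant import r gives the robot as it stands.
- The arm moves only by the tool apply_moves, never from a script. Its argument "plan" is one flat list of numbers, 7 for each row, row after row: the turn, a rotation vector about the tool's x, y, z scaled (see below), then the shift along the tool's x, y, z scaled (see below), then the opening, from 0 (shut) to 1 (fully open). In form: [rx, ry, rz, tx, ty, tz, hand, rx, ry, rz, tx, ty, tz, hand, ...]. A call has 1 to 20 rows; each row shifts and turns the commanded pose from where the row before left it, along the tool's axes as they then stand; what a row does not reach is not made up. The controller multiplies each number of a shift by 0.4 m and each number of a turn by 0.5 rad. A row lasts 1/12 s, in which the tool goes at most 41.7 mm and 7.16 degrees, less where a joint would pass 70% of its speed; a pose out of reach is approached as far as the arm can. A call with a number of a shift or a turn outside -1 to 1 is refused whole. A call with a gripper value outside its range is refused whole. The fingers move at their own pace and stop on an object; "force" is the grip in N (left out, the last holds). Time passes only in rows, so rows that do not move let the fingers close. It gives the time, the measured TCP pose, the force, the opening and the grip force at its end, in the units of the state.
- r.get_state(): the state, without advancing time (a new reading comes with each control period).
- r.read_camera(name): name is "scene" or "top"; returns a dict with "color" (400x640x3 uint8, blue, green, red), "fx", "fy", "cx", "cy" (pixels), "D" ([k1, k2, p1, p2, k3] as OpenCV has them; the pictures are not rectified), "R" (3x3) and "t" (3): a world point X has camera coordinates R X + t. Camera axes: x right, y down, z forward; pixel columns grow to the right and rows downward; lengths in m; the calibration is good to about 2 mm. A picture is of the moment at which its call begins. There is no depth.
- r.job_done(): hands the job in; it is judged then, once.
The state is a dict: "time_s": time; "joint_pos": joint angles; "dq": joint speeds; "tau": joint torques, N m; "ee_pos": TCP position; "tcp_rot": TCP orientation; "contact_force": force on the tool from outside, world axes, zero at the start; "ft_torque": the same for the moment, N m; "finger_gap": finger opening in m; "finger_force": force on a finger pad.
Only numpy, scipy, OpenCV 4.12 (cv2) and the standard library are available. Lean on these libraries where they do the work, as an engineer would, in place of code of your own. Each camera call takes 0.05 s, during which the arm holds its last target. There are 200 camera calls.

## Task

Draw the steel stop pin straight up out of the outfeed board and park it upright in the open notch of the side bracket, hanging by its collar. Then take the long-handled sweeper and with it - not with the fingers - sweep all four white offcuts from under the clear guard along the board and off its end into the scrap pan. Finally stand the sweeper back upright on its rubber pad, and leave everything else on the bench where it is.

Things in the scene. Friction and masses are not known exactly. Their poses are not given: they have to be found in the camera images.
- trimmer: Fixed blue trimmer; origin on the bench under the centre of its dark outfeed board; its frame, mm. Board top z = 70, from y = -150 (open end, above the pan) to y = 150 (housing wall, 290 high, to y = 290). Fences on the board at x = -77..-65 and 65..77, 18 high, leave a channel 130 wide. The offcuts lie in the channel, centres within x = -36..36, y = -28..52, half of them under the guard.
- guard (a point): Middle of the lower front edge of the clear guard: x = 0, y = 30, z = 245 (175 above the board) in the trimmer's frame; axes as the trimmer's. The guard is a level clear sheet 190 wide (x) from here to the housing wall (y = 150), with a rail 30 high along this edge; the space below is open at the front and at both sides.
- bore (a point): Mouth of the bore (12 mm wide, vertical, through the 30 mm board) in which the stop pin stands at the start: on the board's top, mid channel, at y = -115 of the trimmer.
- notch (a point): Where to park the pin: point on the top face of the flat steel bracket outside the +x fence, level with the board's top, mid notch; axes as the trimmer's (frame x = 114, y = -115, z = 70). Bracket 8 mm thick, 42 wide (y). Its notch is a slot 16 wide, from 10 mm on the -x side of this point to its open end 27 mm on the +x side. Parked: shank in the slot, collar lying on the bracket.
- pan (a point): Centre of the inner floor of the grey scrap pan fixed at the board's open end, 66 mm below the board's top. Axes as the trimmer's. Inside 166 mm (x) by 105 mm (y), walls 5 thick, rim 51 above this point (15 below the board's top).
- stop_pin: Loose steel stop pin, 70 g, stands upright in the bore. Origin on its axis at the underside of its collar; z up along the axis. Shank 9 mm diameter, 40 long below the origin; collar 28 diameter, 6 thick; above it a round grip 20 diameter from 6 to 46 mm above the origin.
- sweeper: Loose sweeper, 300 g, on its pad. Origin: centre of the underside of its foot, a dark steel bar 110 (x) by 26 (y) by 30 high. From the middle of the foot's top a straight wooden handle, 22 (x) by 18 in section, 165 long, rises leaning 40 degrees (0.70 rad) from z towards -y. With z vertical the foot is flat on the ground; it sweeps towards its own -y, the handle leading.
- sweeper_grip (a point): Point to grip on the axis of the sweeper's handle, 140 mm along it from the foot's top: 90 mm towards -y and 137 mm above the foot's underside in the sweeper's frame. Axes as the sweeper's (not along the handle).
- pad: Fixed flat black rubber pad, 160 (x) by 100 (y) by 5 mm high, on which the sweeper stands at the start and at the end. Origin at the centre of its underside.
- offcut_block: white plastic offcut, solid block 32 x 26 x 22 high, about 25 g. Origin at the centre of its underside as it lies at the start, z up; it lies flat on the board, at any yaw.
- offcut_channel: white plastic offcut, U-section lying open side up, 34 x 26 x 24 high, walls 6, about 25 g. Origin at the centre of its underside as it lies at the start, z up; it lies flat on the board, at any yaw.
- offcut_angle: white plastic offcut, L-shaped in plan, 30 x 30 x 22 high, legs 10 thick, about 25 g. Origin at the centre of its underside as it lies at the start, z up; it lies flat on the board, at any yaw.
- offcut_tee: white plastic offcut, T-shaped in plan, 32 x 30 x 22 high, legs 10 thick, about 25 g. Origin at the centre of its underside as it lies at the start, z up; it lies flat on the board, at any yaw.
- tin: Bystander: closed round tin, 76 diameter, 100 high. Origin at the centre of its underside.
- spray_bottle: Bystander: grey spray bottle with a white head, 72 diameter, 169 high. Origin at the centre of its underside.
- tape: Bystander: brown ring of tape core, 90 outside diameter, 25 high, lying flat. Origin at the centre of its underside.
- screwdriver: Bystander: screwdriver lying on the bench, about 200 long along its x. Origin at the middle of its underside.
Things that resemble listed ones, but are neither listed nor needed, are in the scene too. What is shaped like the offcut_channel but turquoise is not meant. There is more than one size of the pad; the one meant has the size given above.

How it is judged:
On the way, in this order (a step that is already met when the one before it is completed fails the run):
1. the stop pin hangs in the bracket's notch, let go (horizontal distance between stop_pin and notch below 0.012 m and distance between stop_pin and notch below 0.013 m and angle between stop_pin's own z axis and vertical below 0.2 rad and contact force between the fingers and stop_pin below 0.1 N), for 0.2 s.
2. all four offcuts lie in the scrap pan (x of offcut_block in the frame of pan between -0.083 and 0.083 m and y of offcut_block in the frame of pan between -0.055 and 0.055 m and z of each of offcut_block, offcut_channel, offcut_angle, offcut_tee in the frame of pan below 0.05 m and x of offcut_channel in the frame of pan between -0.083 and 0.083 m and y of offcut_channel in the frame of pan between -0.055 and 0.055 m and x of offcut_angle in the frame of pan between -0.083 and 0.083 m and y of offcut_angle in the frame of pan between -0.055 and 0.055 m and x of offcut_tee in the frame of pan between -0.083 and 0.083 m and y of offcut_tee in the frame of pan between -0.055 and 0.055 m), for 0.2 s.
At the end, for the whole second after the job is handed in: Pin let go, upright (0.2 rad) in the notch, collar on the bracket, axis within 12 mm of the notch point; four offcuts at rest in the scrap pan; sweeper at rest, upright (0.1 rad) on its pad, origin within 45 mm of the pad centre; no bystander moved over 30 mm (all of step 1 and all of step 2 and linear speed of each of offcut_block, offcut_channel, offcut_angle, offcut_tee, sweeper below 0.02 m/s and horizontal distance between sweeper and pad below 0.045 m and angle between sweeper's own z axis and vertical below 0.1 rad and height (world z) of sweeper below 0.012 m); the robot touches nothing.
It fails at once if an offcut is handled with the fingers (contact force between the fingers and offcut_block above 0.5 N or contact force between the fingers and offcut_channel above 0.5 N or contact force between the fingers and offcut_angle above 0.5 N or contact force between the fingers and offcut_tee above 0.5 N).
It fails at once if a bystander is shifted by more than 30 mm (distance of any of tin, spray_bottle, tape, screwdriver from where it was at the start of the episode above 0.03 m).
It also fails if it takes over 70 s, if anything falls off the work surface, if the arm or the gripper's body presses on something with over 40 N, if the wrist force passes 120 N, or if a joint passes its speed limit or range.

## Working session

There is one attempt and no reset: what is moved stays moved. The work goes in short steps, Python scripts to look and compute and a tool call to move; the robot and the scene stay as the last step left them, time stands still between calls to the robot, and variables do not carry over. Pictures are saved under pics/ and viewed, at most 12 in all, crops included, and the job is handed in when it is done.

Besides the shell and the picture viewer there is one more tool, called after "Call:" by a JSON object that holds its "name" and its "arguments". apply_moves: Moves the arm, as the interface text tells. Its arguments: {"type":"object","properties":{"plan":{"type":"array"},"force":{"type":"number"}},"required":["plan"]}

```bash
mkdir -p pics; ls
python3 - <<'E'
from plant import r
import cv2,numpy as np
np.set_printoptions(precision=4,suppress=True)
for n in("scene","top"):
    c=r.read_camera(n); cv2.imwrite(f"pics/{n}0.png",c["color"])
    print(n,c["fx"],c["fy"],c["cx"],c["cy"],c["D"],"\n",c["R"],c["t"],-c["R"].T@c["t"])
print(r.get_state())
E
```

```text
pics
scene 466.0142923342196 466.0142923342196 325.32916954060823 200.22023614453383 [0.0345 0.     0.     0.     0.    ] 
 [[ 0.8178  0.5751 -0.0196]
 [ 0.3779 -0.5624 -0.7354]
 [-0.434   0.594  -0.6773]] [-0.3438 -0.1491  1.4555] [ 0.9691 -0.7507  0.8695]
top 386.25952261429904 386.25952261429904 317.8107094716712 205.75538272999492 [-0.0837  0.      0.      0.      0.    ] 
 [[-0.0269 -0.9996 -0.0001]
 [-0.9985  0.0269 -0.0469]
 [ 0.0469 -0.0012 -0.9989]] [-0.1262  0.5334  1.0742] [ 0.4789 -0.1392  1.098 ]
{'time_s': 0.1, 'joint_pos': array([-0.9728,  0.5018, -0.4268,  1.5513,  0.2208,  1.1383, -0.2103]), 'dq': array([ 0.0003, -0.0027, -0.0006, -0.0022,  0.0002, -0.0007, -0.0023]), 'tau': array([ -0.0112, -56.7875,  -5.8381, -27.9918,  -0.0689,   0.0241,
         0.    ]), 'ee_pos': array([0.2134, 0.6133, 0.2031]), 'tcp_rot': array([-0.5233, -3.0973,  0.0027]), 'contact_force': array([-0.6689,  0.7875,  0.4401]), 'ft_torque': array([-0.0084,  0.0266, -0.059 ]), 'finger_force': 0.0, 'finger_gap': 0.09163876099304374}
```

View pics/scene0.png

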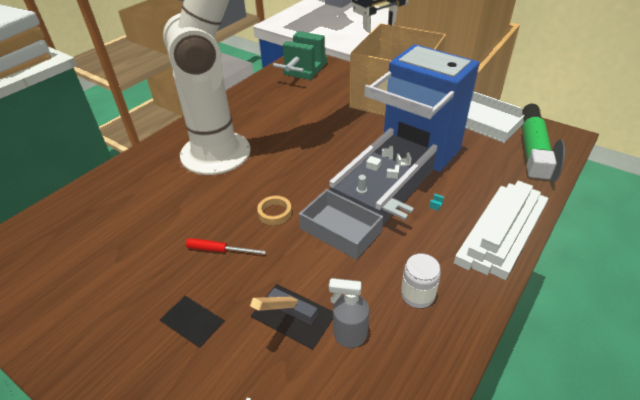

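View pics/top0.png

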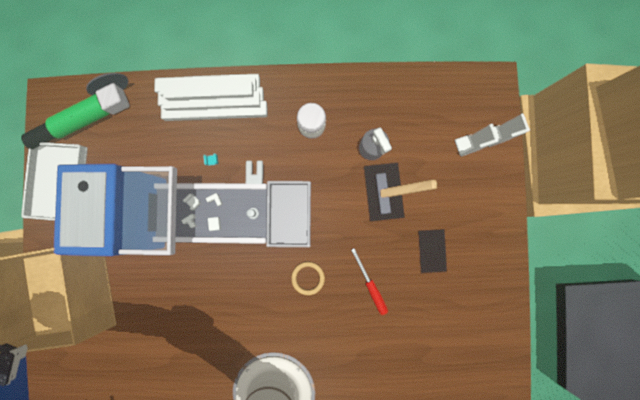

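The scene view shows the pin at (362,183), the bracket notch at (400,208), the pan at (340,222), and the sweeper's foot at (300,305) with its handle end at (262,304). It also shows a small black pad at (192,320). In the top view the pin is at (252,213), the bracket at (255,172), the pan at (289,213), the sweeper foot at (382,193) and its handle end at (435,185).

- **Pads:** the larger one at top (384,192) lies under the sweeper; the smaller one is at (432,251). The larger fits 160x100, and I'll confirm it by measuring.
- **Channels:** the white one lies on the board. The turquoise one at top (210,158) is not meant.

```bash
cat > h.py <<'E'
import cv2,numpy as np
from plant import r
np.set_printoptions(precision=4,suppress=True)
def cam(n): return r.read_camera(n)
def ray(c,p):
    K=np.array([[c["fx"],0,c["cx"]],[0,c["fy"],c["cy"]],[0,0,1.]])
    u=cv2.undistortPoints(np.array(p,float).reshape(-1,1,2),K,np.array(c["D"])).reshape(-1,2)
    d=np.c_[u,np.ones(len(u))]@c["R"]; return -c["R"].T@c["t"],d/np.linalg.norm(d,axis=1)[:,None]
def onz(c,p,z):
    o,d=ray(c,p); return o+d*((z-o[2])/d[:,2])[:,None]
def tri(c1,p1,c2,p2):
    o1,d1=ray(c1,[p1]);o2,d2=ray(c2,[p2]);A=np.zeros((3,3));b=np.zeros(3)
    for o,d in((o1,d1[0]),(o2,d2[0])):
        M=np.eye(3)-np.outer(d,d);A+=M;b+=M@o
    x=np.linalg.solve(A,b);return x,np.linalg.norm(np.cross(x-o1,d1[0]))
def proj(c,X):
    K=np.array([[c["fx"],0,c["cx"]],[0,c["fy"],c["cy"]],[0,0,1.]])
    return cv2.projectPoints(np.array(X,float).reshape(-1,1,3),cv2.Rodrigues(c["R"])[0],c["t"],K,np.array(c["D"]))[0].reshape(-1,2)
E
python3 - <<'E'
from h import *
t=cv2.imread("pics/top0.png");s=cv2.imread("pics/scene0.png")
a=cv2.resize(t[150:250,140:320],None,fx=4.4,fy=4.4,interpolation=cv2.INTER_CUBIC)[:, :790]
cv2.imwrite("pics/c1.png",a)
b=cv2.resize(s[120:240,300:460],None,fx=5,fy=5,interpolation=cv2.INTER_CUBIC)
cv2.imwrite("pics/c2.png",b)
E
```

```text
(no output)
```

View pics/c1.png

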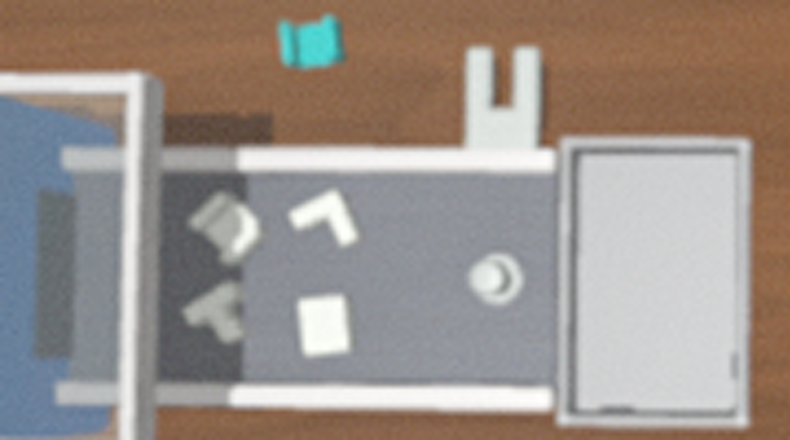

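View pics/c2.png

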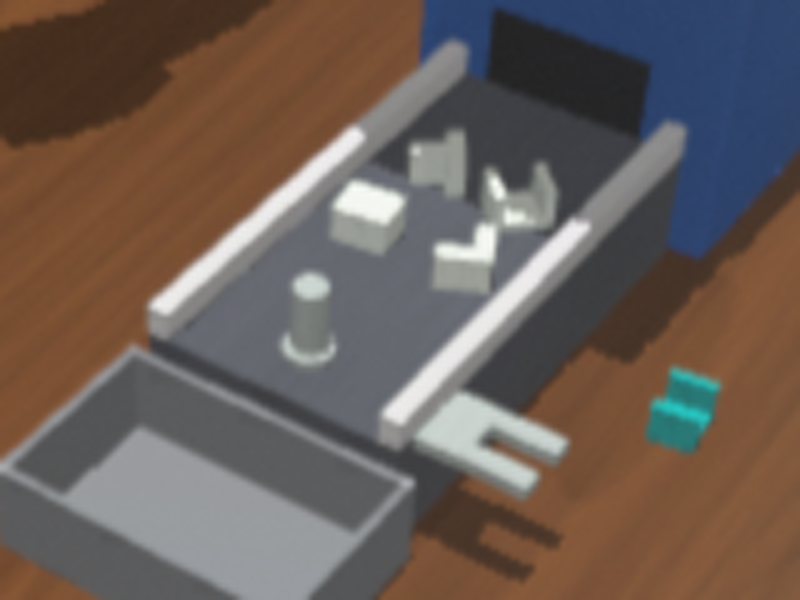

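The crops show, in full-image pixels:

| Item | top | scene |
|---|---|---|
| Pin collar | (252.7,213.4) | (361.7,189.3) |
| Pin grip top | (251.1,213.1) | (362.1,177.1) |
| Bracket edges | cols 245.9 to 262.9 | |
| Slot | about col 254.4, rows 160.6 to 174.2 | |

The four white offcuts are on the board: channel at crop (225,228), tee (215,312), angle (328,215) and block (323,323). The only turquoise piece lies off the board.

Run:
```python
from h import *
t=cam("top");s=cam("scene")
T=lambda x,y:((x+.5)/4.4-.5+140,(y+.5)/4.4-.5+150)
S=lambda x,y:((x+.5)/5-.5+300,(y+.5)/5-.5+120)
for n,a,b in[("griptop",(489,278),(311,285)),("collar top",(496,279),(309,346)),("tip far",(491,47),(567,440)),
  ("tip near",(541,47),(538,490)),("slot end",(505,107),(485,435)),("fence+ end outer",(555,150),(408,428)),("fence- end outer",(550,410),(152,310)),("pan corner +x-y",(750,140),None),
  ("block",(323,323),(368,202)),("angle corner",(335,192),(488,228))]:
    if b: print(n,*tri(t,T(*a),s,S(*b)))
print("z.07 bracket edges tips",onz(t,[T(466,47),T(541,47),T(496,107),T(513,107),T(496,47),T(513,47)],.07))
print("fence ends z.088",onz(t,[T(555,150),T(555,170),T(550,390),T(550,410),T(62,148),T(60,403)],.088))
print("fence c scene z.088",onz(s,[S(408,415),S(380,415),S(175,312),S(150,312),S(460,40),S(680,125)],.088))
print("pan rim top",onz(t,[T(557,138),T(750,140),T(748,427),T(555,424)],.055))
print("pinz", onz(t,[T(489,278)],.116),onz(s,[S(311,285)],.116),onz(t,[T(496,279)],.076),onz(s,[S(309,346)],.076))
# pads: dark mask
im=t["color"].astype(int);hsv=cv2.cvtColor(t["color"],cv2.COLOR_BGR2HSV)
m=((im.max(2)<70)&(hsv[...,1]<90)).astype(np.uint8); m[:150]=0;m[:, :340]=0;m[290:]=0;m[:,470:]=0
m=cv2.morphologyEx(m,cv2.MORPH_CLOSE,np.ones((5,5)))
for c in cv2.findContours(m,0,2)[0]:
    if cv2.contourArea(c)>200:
        h=cv2.convexHull(c).reshape(-1,2).astype(float); w=onz(t,h,.005)[:,:2]
        print("pad",cv2.minAreaRect((w*1000).astype(np.float32)),cv2.boundingRect(c))
# handle colour
mm=((hsv[...,0]>10)&(hsv[...,0]<25)&(hsv[...,1]>60)&(hsv[...,2]>150)).astype(np.uint8)
z=np.zeros_like(mm);z[165:215,370:450]=mm[165:215,370:450]
ys,xs=np.nonzero(z);print("handle",len(xs),cv2.minAreaRect(np.c_[xs,ys].astype(np.float32)))
a=cv2.resize(t["color"][155:230,355:455],None,fx=4,fy=4,interpolation=cv2.INTER_CUBIC)
b=cv2.resize(s["color"][275:355,230:350],None,fx=3.3,fy=3.3,interpolation=cv2.INTER_CUBIC)
o=np.zeros((300,800,3),np.uint8);o[:300,:400]=a;o[:264,400:796]=b;cv2.imwrite("pics/c3.png",o)
```

```text
griptop [0.5122 0.0314 0.1171] 0.000844013498015186
collar top [0.5122 0.0339 0.0746] 8.5470144415703e-05
tip far [0.6549 0.0352 0.0817] 0.0031264054861752256
tip near [0.6556 0.0062 0.0717] 0.0030338619862734623
slot end [0.6176 0.0276 0.0719] 0.0008173763543134776
fence+ end outer [ 0.5897 -0.0038  0.0863] 0.0018506971181749062
fence- end outer [0.434  0.0024 0.0841] 0.0012400386489543115
block [0.4875 0.1343 0.0931] 0.0009014785979939082
angle corner [0.5644 0.1203 0.1179] 0.000554989586429747
z.07 bracket edges tips [[0.6548 0.0507 0.07  ]
 [0.6534 0.0047 0.07  ]
 [0.6173 0.0329 0.07  ]
 [0.617  0.0225 0.07  ]
 [0.6542 0.0323 0.07  ]
 [0.6539 0.0219 0.07  ]]
fence ends z.088 [[ 0.588  -0.0051  0.088 ]
 [ 0.576  -0.0049  0.088 ]
 [ 0.445   0.0009  0.088 ]
 [ 0.4332  0.0011  0.088 ]
 [ 0.5981  0.2956  0.088 ]
 [ 0.444   0.2981  0.088 ]]
fence c scene z.088 [[ 0.5872  0.004   0.088 ]
 [ 0.5758 -0.0036  0.088 ]
 [ 0.4484  0.0048  0.088 ]
 [ 0.4376 -0.0024  0.088 ]
 [ 0.4488  0.3036  0.088 ]
 [ 0.5932  0.2968  0.088 ]]
pan rim top [[ 0.599  -0.0021  0.055 ]
 [ 0.5944 -0.1212  0.055 ]
 [ 0.4182 -0.1154  0.055 ]
 [ 0.4231  0.0028  0.055 ]]
pinz [[0.5116 0.031  0.116 ]] [[0.5122 0.0332 0.116 ]] [[0.5122 0.0338 0.076 ]] [[0.5129 0.0325 0.076 ]]
pad ((394.3457946777344, -461.4598693847656), (114.70285034179688, 69.71775817871094), 1.3071526288986206) (419, 230, 27, 42)
pad ((565.4291381835938, -328.4455871582031), (151.1551971435547, 93.71791076660156), 4.164163112640381) (365, 164, 38, 56)
handle 539 ((410.2920227050781, 196.35601806640625), (26.02783203125, 57.69055938720703), 79.69515228271484)
```

View pics/c3.png

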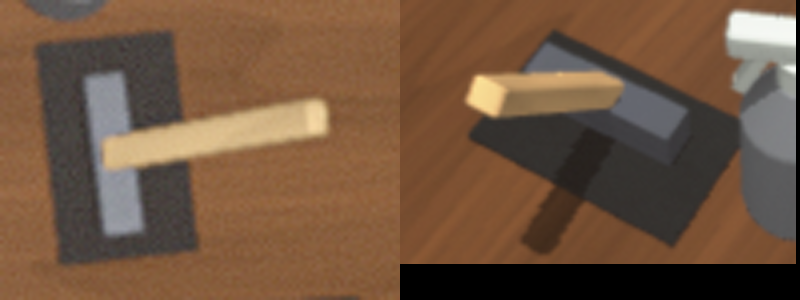

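c3 shows the larger pad with corners at crop-left (38,45), (172,32), (197,248) and (62,263), and the sweeper standing on it. The foot top is centred near (114,154) and the handle's end face is at (317,117) in the top view, (484,97) in the scene view. The pad measures about 151x94 against 115x70 for the other, so this is the 160x100 one.

```bash
cat >> h.py <<'E'
from scipy.spatial.transform import Rotation as Ro
def down(yaw): # closing line along y of a frame with this yaw, tool down
    c,s=np.cos(yaw),np.sin(yaw); return np.array([[-c,-s,0],[-s,c,0],[0,0,-1.]])
YT=-0.033
def go(p,R=None):
    s=r.get_state();R0=Ro.from_rotvec(s["tcp_rot"]).as_matrix()
    R=R0 if R is None else R
    print("pos",s["ee_pos"],"turn units",Ro.from_matrix(R0.T@R).as_rotvec()/.5,
      "shift units old axes",R0.T@(np.array(p)-s["ee_pos"])/.4,"new axes",R.T@(np.array(p)-s["ee_pos"])/.4)
E
python3 - <<'E'
from h import *
t=cam("top");s=cam("scene")
T=lambda x,y:((x+.5)/4-.5+355,(y+.5)/4-.5+155)
S=lambda x,y:((x-400+.5)/3.3-.5+230,(y+.5)/3.3-.5+275)
pc=onz(t,[T(38,45),T(172,32),T(197,248),T(62,263)],.005)[:,:2]
print("pad",pc,cv2.minAreaRect((pc*1000).astype(np.float32)),"scene corners",onz(s,[S(740,122),S(672,246),S(470,138)],.005))
f=onz(t,[T(85,76),T(124,72),T(142,232),T(105,236)],.035)[:,:2]
print("foot",f,f.mean(0),cv2.minAreaRect((f*1000).astype(np.float32)),onz(s,[S(690,110),S(668,140),S(556,43)],.035))
print("foot corner tri",tri(t,T(124,72),s,S(690,110)))
print("end",tri(t,T(317,117),s,S(484,97)))
T=lambda x,y:((x+.5)/4.4-.5+140,(y+.5)/4.4-.5+150)
o=onz(t,[T(222,228),T(215,312),T(328,215),T(323,323)],.09)[:,:2]
A=np.array([[np.cos(YT),-np.sin(YT)],[np.sin(YT),np.cos(YT)]])
print("offcuts trimmer frame",(o-[.5158,.148])@A)
go([.2134,.6133,.40],down(YT)); go([.512,.033,.40],down(YT))
E
```

```text
pad [[ 0.6405 -0.2756]
 [ 0.6475 -0.3721]
 [ 0.4927 -0.3841]
 [ 0.4848 -0.2875]] ((566.2960205078125, -329.8597717285156), (156.17056274414062, 96.9119644165039), 4.361667156219482) scene corners [[ 0.6338 -0.2756  0.005 ]
 [ 0.6496 -0.3726  0.005 ]
 [ 0.4948 -0.3851  0.005 ]]
foot [[ 0.6136 -0.3038]
 [ 0.6157 -0.331 ]
 [ 0.5044 -0.3395]
 [ 0.5024 -0.3138]] [ 0.559 -0.322] ((558.9886474609375, -321.74005126953125), (111.66847229003906, 27.34482192993164), 4.450861930847168) [[ 0.614  -0.3027  0.035 ]
 [ 0.6155 -0.3285  0.035 ]
 [ 0.5094 -0.3105  0.035 ]]
foot corner tri (array([ 0.6187, -0.3215,  0.0609]), np.float64(0.007964711550097299))
end (array([ 0.5689, -0.4268,  0.1603]), np.float64(0.00011558885259020856))
offcuts trimmer frame [[ 0.0293  0.0493]
 [-0.0211  0.0525]
 [ 0.0374 -0.0151]
 [-0.0271 -0.0132]]
pos [0.2135 0.6137 0.2037] turn units [-0.0013 -0.0004 -0.6036] shift units old axes [-0.     -0.0013 -0.4909] new axes [ 0.0002 -0.0009 -0.4909]
pos [0.2135 0.6137 0.2037] turn units [-0.0013 -0.0004 -0.6036] shift units old axes [-1.1818 -1.1262 -0.4902] new axes [-0.7937 -1.4263 -0.4909]
```

Call:
{"name": "apply_moves", "arguments": {"plan": [0,0,-0.12,0,0,-0.1,0.5,0,0,-0.12,0,0,-0.1,0.5,0,0,-0.12,0,0,-0.1,0.5,0,0,-0.12,0,0,-0.1,0.5,0,0,-0.12,0,0,-0.1,0.5,0,0,0,-0.05,-0.09,0,0.5,0,0,0,-0.05,-0.09,0,0.5,0,0,0,-0.05,-0.09,0,0.5,0,0,0,-0.05,-0.09,0,0.5,0,0,0,-0.05,-0.09,0,0.5,0,0,0,-0.05,-0.09,0,0.5,0,0,0,-0.05,-0.09,0,0.5,0,0,0,-0.05,-0.09,0,0.5,0,0,0,-0.05,-0.09,0,0.5,0,0,0,-0.05,-0.09,0,0.5,0,0,0,-0.05,-0.09,0,0.5,0,0,0,-0.05,-0.09,0,0.5,0,0,0,-0.05,-0.09,0,0.5,0,0,0,-0.05,-0.09,0,0.5,0,0,0,0,0,0,0.5], "force": 25}}

```text
time_s: 1.97
ee_pos: [0.4789, 0.0908, 0.4038]
tcp_rot: [0.075, 3.139, -0.006]
contact_force: [-0.3, -0.4, 0.8]
finger_gap: 0.0458
finger_force: 0.0
```

Run:
```python
from h import *
go([.512,.033,.15],down(YT)); print(r.get_state()["time_s"],r.get_state()["joint_pos"])
```

```text
pos [0.4789 0.0908 0.4038] turn units [-0.0081  0.003  -0.0294] shift units old axes [-0.0886 -0.1379  0.6352] new axes [-0.0875 -0.1418  0.6345]
1.9667 [-0.17    0.0415 -0.0789  1.6604  0.0076  1.4395  1.2732]
```

Call:
{"name": "apply_moves", "arguments": {"plan": [0,0,-0.015,-0.045,-0.07,0,0.5,0,0,-0.015,-0.044,-0.07,0,0.5,0,0,0,0,0,0.075,0.5,0,0,0,0,0,0.075,0.5,0,0,0,0,0,0.075,0.5,0,0,0,0,0,0.075,0.5,0,0,0,0,0,0.075,0.5,0,0,0,0,0,0.075,0.5,0,0,0,0,0,0.075,0.5,0,0,0,0,0,0.05,0.5,0,0,0,0,0,0,0.5]}}

```text
time_s: 2.88
ee_pos: [0.5059, 0.0433, 0.1697]
tcp_rot: [-0.031, -3.133, 0.002]
contact_force: [-0.5, -0.6, 0.4]
finger_gap: 0.0457
finger_force: 0.0
```

Run:
```python
from h import *
go([.512,.033,.081],down(YT))
```

```text
pos [0.5059 0.0433 0.1697] turn units [-0.0022 -0.0168  0.027 ] shift units old axes [-0.0176 -0.0253  0.2216] new axes [-0.016  -0.0253  0.2217]
```

Call:
{"name": "apply_moves", "arguments": {"plan": [0,0,0.02,-0.016,-0.025,0,0.5,0,0,0,0,0,0.03,0.5,0,0,0,0,0,0,0.5,0,0,0,0,0,0,0.5]}}

```text
time_s: 3.22
ee_pos: [0.517, 0.0328, 0.1634]
tcp_rot: [0.048, 3.14, 0.0]
contact_force: [-0.8, 0.2, 0.1]
finger_gap: 0.0459
finger_force: 0.0
```

Run:
```python
from h import *
go([.512,.033,.081],down(YT))
```

```text
pos [0.517  0.0328 0.1634] turn units [0.0004 0.0033 0.0046] shift units old axes [ 0.0128 -0.      0.206 ] new axes [ 0.0125 -0.      0.2061]
```

Call:
{"name": "apply_moves", "arguments": {"plan": [0,0,0.004,0.012,0,0,0.5,0,0,0,0,0,0.05,0.5,0,0,0,0,0,0.05,0.5,0,0,0,0,0,0.05,0.5,0,0,0,0,0,0.03,0.5,0,0,0,0,0,0.025,0.5,0,0,0,0,0,0,0.5,0,0,0,0,0,0,0.5,0,0,0,0,0,0,0,0,0,0,0,0,0,0,0,0,0,0,0,0,0,0,0,0,0,0,0,0,0,0,0,0,0,0,0]}}

```text
time_s: 4.3
ee_pos: [0.5115, 0.0334, 0.0805]
tcp_rot: [0.05, 3.14, 0.0]
contact_force: [0.6, -0.9, 1.7]
finger_gap: 0.019
finger_force: 25.0
```

Run:
```python
from h import *
s=r.get_state();print(s["ee_pos"],s["finger_gap"],s["finger_force"])
go([.512,.033,.081],down(YT))
```

```text
[0.5115 0.0334 0.0805] 0.019009390304882037 25.000433027744293
pos [0.5115 0.0334 0.0805] turn units [0.0001 0.0017 0.0025] shift units old axes [-0.0014 -0.001  -0.0013] new axes [-0.0014 -0.001  -0.0013]
```

Call:
{"name": "apply_moves", "arguments": {"plan": [0,0,0,0,0,-0.03,0,0,0,0,0,0,-0.03,0,0,0,0,0,0,-0.03,0,0,0,0,0,0,-0.03,0,0,0,0,0,0,-0.03,0,0,0,0,0,0,-0.035,0,0,0,0,0,0,0,0,0,0,0,-0.05,0,0,0,0,0,0,-0.05,0,0,0,0,0,0,-0.05,0,0,0,0,0,0,-0.05,0,0,0,0,0,0,-0.05,0,0,0,0,0,0,-0.035,0,0,0,0,0,0,0,0,0,0,0,0,0,0,0,0,0,0,0,0,0,0,0,0]}}

```text
time_s: 5.63
ee_pos: [0.6237, 0.0298, 0.153]
tcp_rot: [-0.05, -3.139, 0.0]
contact_force: [0.7, 0.0, -0.9]
finger_gap: 0.0189
finger_force: 25.0
```

Run:
```python
from h import *
go([.6255,.0288,.082],down(YT)); print(r.get_state()["finger_gap"])
t=cam("top");s=cam("scene")
a=cv2.resize(t["color"][150:220,210:290],None,fx=5,fy=5,interpolation=cv2.INTER_CUBIC)
b=cv2.resize(s["color"][150:230,350:430],None,fx=5,fy=5,interpolation=cv2.INTER_CUBIC)
o=np.zeros((400,800,3),np.uint8);o[:350,:400]=a;o[:,400:]=b;cv2.imwrite("pics/c4.png",o)
```

```text
pos [0.6237 0.0298 0.153 ] turn units [-0.0003 -0.0045  0.0026] shift units old axes [-0.0051 -0.0024  0.1775] new axes [-0.0047 -0.0024  0.1775]
0.018913958549246445
```

View pics/c4.png

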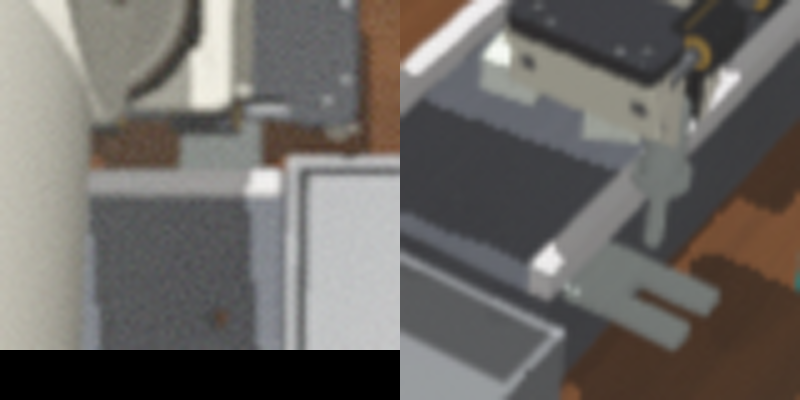

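c4 shows the pin held with its collar at scene (403,183) and shank tip at (401,198.6), above the bracket. The slot inner end is at about (398,208).

Run:
```python
from h import *
s=cam("scene")
x,y=.6237,.0298
print(proj(s,[[x,y,.1025],[x,y,.1425],[x,y,.1485]]), onz(s,[(401,198.6)],.1025))
```

```text
[[400.012  197.9443]
 [401.5167 185.4817]
 [401.7492 183.5592]] [[0.6268 0.029  0.1025]]
```

Call:
{"name": "apply_moves", "arguments": {"plan": [0,0,0,0,-0.002,0.03,0,0,0,0,0,0,0.03,0,0,0,0,0,0,0.03,0,0,0,0,0,0,0.02,0,0,0,0,0,0,0.02,0,0,0,0,0,0,0.02,0,0,0,0,0,0,0.02,0,0,0,0,0,0,0.006,0,0,0,0,0,0,0,0,0,0,0,0,0,0,0]}}

```text
time_s: 6.62
ee_pos: [0.6252, 0.029, 0.0836]
tcp_rot: [0.05, 3.141, 0.0]
contact_force: [0.1, -0.0, -0.5]
finger_gap: 0.019
finger_force: 25.0
```

Call:
{"name": "apply_moves", "arguments": {"plan": [0,0,0,0,0,0.006,0,0,0,0,0,0,0,0,0,0,0,0,0,0,0,0,0,0,0,0,0,0.45,0,0,0,0,0,0,0.45,0,0,0,0,0,0,0.45,0,0,0,0,0,-0.04,0.45,0,0,0,0,0,-0.06,0.45,0,0,0,0,0,-0.08,0.45,0,0,0,0,0,-0.08,0.45,0,0,0,0,0.06,-0.07,0.45,0,0,0,0,0,0,0.45]}}

```text
time_s: 7.62
ee_pos: [0.6299, 0.0584, 0.2207]
tcp_rot: [0.044, 3.13, 0.008]
contact_force: [-0.1, 2.2, 0.5]
finger_gap: 0.0416
finger_force: 0.0
```

Run:
```python
from h import *
ys=.077
# handle-coaxial grip candidates (rotations about closing axis = sweeper x)
s=cam("scene")
cv2.imwrite("pics/c5.png",cv2.resize(s["color"][140:240,340:460],None,fx=5,fy=5,interpolation=cv2.INTER_CUBIC))
print(r.get_state()["joint_pos"],proj(s,[[.626,.028,.07],[.626,.028,.116]]))
```

```text
[-0.1146  0.4149 -0.0225  1.6068  0.0079  1.1116  1.4043] [[399.3189 208.4133]
 [401.0022 194.576 ]]
```

View pics/c5.png

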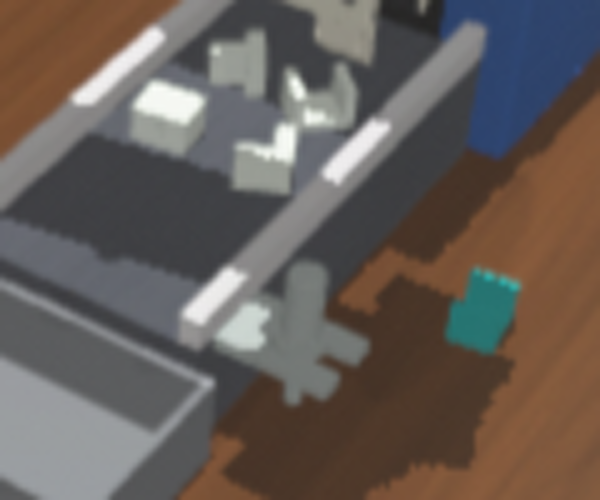

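c5 shows the pin parked upright in the notch: grip top at scene (401.6,194), as predicted, and shank tip visible below the bracket. Next is the sweeper.

```bash
cat >> h.py <<'E'
YS=.077
def tilt(yaw,th): # closing along frame x, tool leaning so that fingers point to +y and down
    c,s=np.cos(th),np.sin(th); B=np.array([[0,-1,0],[-c,0,s],[-s,0,-c]]).astype(float)
    return Ro.from_euler("z",yaw).as_matrix()@B
H=np.array([0,-np.sin(.7),np.cos(.7)])
def sweep_tcp(foot,yaw,th,along=.140): # foot underside centre -> TCP
    Rz=Ro.from_euler("z",yaw).as_matrix()
    return np.array(foot)+Rz@(np.array([0,0,.03])+along*H)+tilt(yaw,th)[:,2]*.019
E
python3 - <<'E'
from h import *
g=sweep_tcp([.559,-.322,.005],YS,.7)
pre=g-tilt(YS,.7)[:,2]*.11
print("g",g,"pre",pre)
go(pre,tilt(YS,0)); go(pre,tilt(YS,.7))
E
```

```text
g [ 0.565  -0.3997  0.1275] pre [ 0.5704 -0.4704  0.2117]
pos [0.6285 0.0568 0.2177] turn units [-0.0082  0.0176 -3.3513] shift units old axes [ 0.1084 -1.3216  0.0097] new axes [1.3029 0.2461 0.015 ]
pos [0.6285 0.0568 0.2177] turn units [-1.1751 -1.0341 -3.195 ] shift units old axes [ 0.1084 -1.3216  0.0097] new axes [ 1.0062  0.2461 -0.8279]
```

Call:
{"name": "apply_moves", "arguments": {"plan": [0,0,0,0,0,-0.08,0.5,0,0,0,0,0,-0.09,0.5,0,0,0,0,0,-0.09,0.5,0,0,0,0.007,-0.09,0,0.5,0,0,0,0.007,-0.09,0,0.5,0,0,0,0.007,-0.09,0,0.5,0,0,0,0.007,-0.09,0,0.5,0,0,0,0.007,-0.09,0,0.5,0,0,0,0.007,-0.09,0,0.5,0,0,0,0.007,-0.09,0,0.5,0,0,0,0.007,-0.09,0,0.5,0,0,0,0.007,-0.09,0,0.5,0,0,0,0.007,-0.09,0,0.5,0,0,0,0.007,-0.09,0,0.5,0,0,0,0.007,-0.09,0,0.5,0,0,0,0.007,-0.09,0,0.5,0,0,0,0.007,-0.09,0,0.5,0,0,0,0.007,-0.06,0,0.5,0,0,0,0,0,0,0.5,0,0,-0.1,0,0,0,0.5]}}

```text
time_s: 9.33
ee_pos: [0.5645, -0.4762, 0.3148]
tcp_rot: [0.021, -3.138, -0.001]
contact_force: [1.3, 0.5, -0.1]
finger_gap: 0.0455
finger_force: 0.0
```

Call:
{"name": "apply_moves", "arguments": {"plan": [0,0,-0.24,0,0,0,0.5,0,0,-0.24,0,0,0,0.5,0,0,-0.24,0,0,0,0.5,0,0,-0.24,0,0,0,0.5,0,0,-0.24,0,0,0,0.5,0,0,-0.24,0,0,0,0.5,0,0,-0.24,0,0,0,0.5,0,0,-0.24,0,0,0,0.5,0,0,-0.24,0,0,0,0.5,0,0,-0.24,0,0,0,0.5,0,0,-0.24,0,0,0,0.5,0,0,-0.24,0,0,0,0.5,0,0,-0.24,0,0,0,0.5,0,0,-0.1,0,0,0,0.5,0,0,0,0,0,0,0.5,0,0,0,0,0,0,0.5]}}

```text
time_s: 10.67
ee_pos: [0.5646, -0.3704, 0.2542]
tcp_rot: [1.645, -2.592, 0.001]
contact_force: [-0.4, -0.5, -0.2]
finger_gap: 0.0455
finger_force: 0.0
```

Run:
```python
from h import *
pre=[.5704,-.4704,.2117]
go(pre,tilt(YS,0)); go(pre,tilt(YS,.7));print(r.get_state()["joint_pos"],r.get_state()["time_s"])
```

```text
pos [ 0.5646 -0.3704  0.2542] turn units [ 0.1052 -0.099  -1.0333] shift units old axes [ 0.2133 -0.1236  0.1149] new axes [0.2503 0.0049 0.1063]
pos [ 0.5646 -0.3704  0.2542] turn units [-0.2614 -1.4667 -1.0302] shift units old axes [ 0.2133 -0.1236  0.1149] new axes [ 0.2599  0.0049 -0.0799]
[ 1.2504  1.0112 -1.534   1.3731  1.0452  1.7091  2.5718] 10.6667
```

Call:
{"name": "apply_moves", "arguments": {"plan": [0,0,0.24,0,0,-0.03,0.5,0,0,0.24,0,0,-0.03,0.5,0,0,0.24,0,0,-0.03,0.5,0,0,0.24,0,0,-0.03,0.5,0,0,0.24,0,0,0,0.5,0,0,0.24,0,0,0,0.5,0,0,0.24,0,0,0,0.5,0,0,0.24,0,0,0,0.5,0,0,0.24,0,0,0,0.5,0,0,0.24,0,0,0,0.5,0,0,0.24,0,0,0,0.5,0,0,0.24,0,0,0,0.5]}}

```text
time_s: 11.67
ee_pos: [0.5675, -0.3714, 0.3036]
tcp_rot: [-0.493, -3.05, 0.074]
contact_force: [0.5, 0.6, -0.3]
finger_gap: 0.046
finger_force: 0.0
```

```bash
cat >> h.py <<'E'
def tilt(yaw,th): # tool y = +frame x
    c,s=np.cos(th),np.sin(th); B=np.array([[0,1,0],[c,0,s],[s,0,-c]]).astype(float)
    return Ro.from_euler("z",yaw).as_matrix()@B
E
python3 - <<'E'
from h import *
pre=[.5704,-.4704,.2117]
print(np.linalg.det(tilt(0,.7)))
go(pre,tilt(YS,0)); go(pre,tilt(YS,.7));print(r.get_state()["joint_pos"],r.get_state()["time_s"])
E
```

```text
1.0
pos [ 0.5675 -0.3714  0.3036] turn units [-0.148  -0.0103  2.3452] shift units old axes [-0.0948 -0.2195  0.2384] new axes [-0.2472 -0.0119  0.2297]
pos [ 0.5675 -0.3714  0.3036] turn units [-0.9605  1.2224  2.1917] shift units old axes [-0.0948 -0.2195  0.2384] new axes [-0.337  -0.0119  0.0164]
[ 1.2042  0.8231 -1.3322  1.3     0.8319  1.644   1.2439] 11.6667
```

Call:
{"name": "apply_moves", "arguments": {"plan": [-0.015,0,0.235,0,0,0,0.5,-0.015,0,0.235,0,0,0,0.5,-0.015,0,0.235,0,0,0,0.5,-0.015,0,0.235,0,0,0,0.5,-0.015,0,0.235,0,0,0,0.5,-0.015,0,0.235,0,0,0,0.5,-0.015,0,0.235,0,0,0,0.5,-0.015,0,0.235,0,0,0,0.5,-0.015,0,0.235,0,0,0,0.5,-0.015,0,0.235,0,0,0,0.5,0,0,0,0,0,0,0.5]}}

```text
time_s: 12.58
ee_pos: [0.5674, -0.3716, 0.304]
tcp_rot: [-2.132, -2.302, -0.002]
contact_force: [0.0, -0.6, -0.8]
finger_gap: 0.0457
finger_force: 0.0
```

Run:
```python
from h import *
pre=[.5704,-.4704,.2117]
go(pre,tilt(YS,0)); go(pre,tilt(YS,.7));print(r.get_state()["joint_pos"],r.get_state()["time_s"])
```

```text
pos [ 0.5674 -0.3716  0.304 ] turn units [-0.0037 -0.0075 -0.0012] shift units old axes [-0.2478 -0.0109  0.2299] new axes [-0.2469 -0.0115  0.2308]
pos [ 0.5674 -0.3716  0.304 ] turn units [-0.0031  1.3925 -0.0025] shift units old axes [-0.2478 -0.0109  0.2299] new axes [-0.3375 -0.0115  0.0175]
[ 1.2042  0.703  -1.1474  1.3277  0.629   1.4991  0.1893] 12.5833
```

Call:
{"name": "apply_moves", "arguments": {"plan": [0,0,0,-0.06,0,0,0.5,0,0,0,-0.06,0,0,0.5,0,0,0,-0.06,0,0,0.5,0,0,0,-0.06,0,0,0.5,0,0.2,0,0,0,0,0.5,0,0.2,0,0,0,0,0.5,0,0.2,0,0,0,0,0.5,0,0.2,0,0,0,0,0.5,0,0.2,0,0,0,0,0.5,0,0.2,0,0,0,0,0.5,0,0.19,0,0,0,0,0.5,0,0,0,0,0,0,0.5,0,0,0,0,0,0,0.5]}}

```text
time_s: 13.67
ee_pos: [0.5677, -0.4551, 0.2861]
tcp_rot: [-1.787, -1.95, -0.507]
contact_force: [0.5, 0.7, 1.1]
finger_gap: 0.0458
finger_force: 0.0
```

Run:
```python
from h import *
pre=[.5704,-.4704,.2117]
go(pre,tilt(YS,.7));print(r.get_state()["joint_pos"],r.get_state()["time_s"])
```

```text
pos [ 0.5677 -0.4551  0.2861] turn units [-0.069   0.2316 -0.004 ] shift units old axes [-0.1347  0.0085  0.1336] new axes [-0.1492  0.0038  0.1173]
[ 1.0064  1.0599 -0.7222  0.5861  0.1632  2.0069  0.6074] 13.6667
```

Run:
```python
from h import *
g=sweep_tcp([.559,-.322,.005],YS,.45)
pre=g-tilt(YS,.45)[:,2]*.11
print(g,pre); go(pre,tilt(YS,.45))
```

```text
[ 0.5653 -0.4037  0.125 ] [ 0.569  -0.4514  0.224 ]
pos [ 0.5677 -0.4551  0.2861] turn units [-0.069  -0.2684  0.0046] shift units old axes [-0.0779  0.0086  0.1342] new axes [-0.0593  0.004   0.1436]
```

Call:
{"name": "apply_moves", "arguments": {"plan": [-0.035,-0.135,0,0,0,0,0.5,-0.035,-0.135,0,0,0,0,0.5,0,0,0,-0.03,0.002,0.05,0.5,0,0,0,-0.03,0.002,0.05,0.5,0,0,0,0,0,0.04,0.5,0,0,0,0,0,0,0.5,0,0,0,0,0,0,0.5,0,0,0,0,0,0,0.5]}}

```text
time_s: 14.33
ee_pos: [0.5723, -0.4497, 0.2304]
tcp_rot: [-1.884, -2.05, -0.443]
contact_force: [0.3, 0.4, 0.9]
finger_gap: 0.0461
finger_force: 0.0
```

Run:
```python
from h import *
go([.5653,-.4037,.125],tilt(YS,.45)); print(r.get_state()["joint_pos"])
```

```text
pos [ 0.5723 -0.4497  0.2304] turn units [ 0.0148 -0.0012  0.0181] shift units old axes [-0.0103 -0.0109  0.2876] new axes [-0.0102 -0.0087  0.2877]
[ 1.0731  0.9621 -0.7259  0.8794  0.206   1.7159  0.6101]
```

Call:
{"name": "apply_moves", "arguments": {"plan": [0.015,0,0.018,-0.01,-0.009,0,0.5,0,0,0,0,0,0.05,0.5,0,0,0,0,0,0.05,0.5,0,0,0,0,0,0.05,0.5,0,0,0,0,0,0.05,0.5,0,0,0,0,0,0.05,0.5,0,0,0,0,0,0.036,0.5,0,0,0,0,0,0,0.5,0,0,0,0,0,0,0.5,0,0,0,0,0,0,0.5]}}

```text
time_s: 15.17
ee_pos: [0.5642, -0.4054, 0.1244]
tcp_rot: [-1.891, -2.035, -0.43]
contact_force: [-0.5, -0.5, 0.4]
finger_gap: 0.0456
finger_force: 0.0
```

Run:
```python
from h import *
go([.5653,-.4037,.125],tilt(YS,.45)); print(r.get_state()["contact_force"])
t=cam("top");s=cam("scene")
o=np.zeros((420,800,3),np.uint8);o[:,:400]=cv2.resize(t["color"][140:245,350:450],None,fx=4,fy=4,interpolation=2);o[:400,400:]=cv2.resize(s["color"][255:355,230:330],None,fx=4,fy=4,interpolation=2)
cv2.imwrite("pics/c6.png",o)
```

```text
pos [ 0.5642 -0.4054  0.1244] turn units [-0.0024 -0.0005 -0.0077] shift units old axes [0.0044 0.0031 0.0004] new axes [0.0044 0.0031 0.0004]
[-0.4857 -0.549   0.3823]
```

View pics/c6.png

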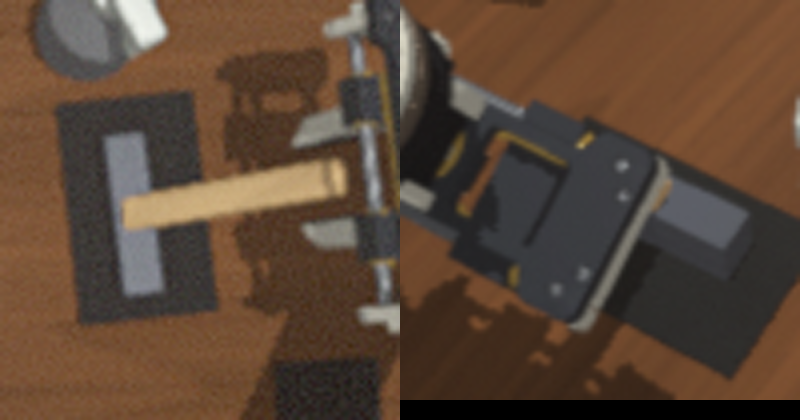

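c6 shows the fingers straddling the handle near its end, at top crop (320,180), roughly centred. The sweeper is undisturbed, so I close.

Call:
{"name": "apply_moves", "arguments": {"plan": [0,0,-0.008,0.004,0.003,0,0,0,0,0,0,0,0,0,0,0,0,0,0,0,0,0,0,0,0,0,0,0,0,0,0,0,0,0,0,0,0,0,0,0,0,0], "force": 60}}

```text
time_s: 15.77
ee_pos: [0.5646, -0.4027, 0.1235]
tcp_rot: [-1.885, -2.038, -0.431]
contact_force: [0.8, -0.5, -0.2]
finger_gap: 0.0218
finger_force: 60.0
```

```bash
cat >> h.py <<'E'
O=np.array([.5158,.148,0]);RT=Ro.from_euler("z",YT).as_matrix()
def tb(x,y,z): return O+RT@np.array([x,y,z])   # trimmer -> world
E
python3 - <<'E'
from h import *
s=r.get_state();p=s["ee_pos"];print(s["finger_gap"],s["finger_force"])
# offset foot->TCP now, in sweeper frame
f=np.array([.559,-.322,.005]);off=Ro.from_euler("z",-YS).as_matrix()@(p-f);print("off",off)
R1=tilt(YT,.45)
for y,z in((-200,.18),(-170,.11),(95,.11),(95,.07)): print(y,z,tb(0,y/1000,z)+RT@off)
go([p[0],p[1],p[2]+.12],R1)
E
```

```text
0.02183614650045186 59.99963879585266
off [-0.0007 -0.0809  0.1185]
-200 0.18 [ 0.5059 -0.1327  0.2985]
-170 0.11 [ 0.5069 -0.1027  0.2285]
95 0.11 [0.5156 0.1621 0.2285]
95 0.07 [0.5156 0.1621 0.1885]
pos [ 0.5646 -0.4027  0.1235] turn units [-0.1014 -0.0038  0.1981] shift units old axes [ 0.131  -0.0007 -0.2699] new axes [ 0.1305  0.     -0.2701]
```

Call:
{"name": "apply_moves", "arguments": {"plan": [0,0,0,0.01,0,-0.02,0,0,0,0,0.02,0,-0.04,0,0,0,0,0.02,0,-0.04,0,0,0,0,0.02,0,-0.04,0,0,0,0,0.02,0,-0.04,0,0,0,0,0.02,0,-0.04,0,0,0,0,0.02,0,-0.04,0,0,0,0,0.02,0,-0.04,0,0,0,0,0.02,0,-0.04,0,0,0,0,0.02,0,-0.04,0,0,0,0,0.01,0,-0.02,0,-0.033,0,0.066,0,0,0,0,-0.033,0,0.066,0,0,0,0,-0.033,0,0.066,0,0,0,0,0,0,0,0,0,0,0,0,0,0,0,0,0,0]}}

```text
time_s: 17.1
ee_pos: [0.564, -0.4009, 0.3018]
tcp_rot: [-2.004, -1.94, -0.458]
contact_force: [0.3, -0.2, -3.1]
finger_gap: 0.0215
finger_force: 60.0
```

Run:
```python
from h import *
go([.5059,-.1327,.2985],tilt(YT,.45)); s=r.get_state();print(s["joint_pos"],s["contact_force"],s["ft_torque"],s["finger_gap"])
t=cam("top");c=cam("scene")
o=np.zeros((400,800,3),np.uint8);o[:400,:400]=cv2.resize(t["color"][140:240,350:450],None,fx=4,fy=4,interpolation=2);o[:400,400:]=cv2.resize(c["color"][220:320,230:330],None,fx=4,fy=4,interpolation=2)
cv2.imwrite("pics/c7.png",o)
```

```text
pos [ 0.564  -0.4009  0.3018] turn units [-0.006  -0.0034 -0.    ] shift units old axes [ 0.5949 -0.1664  0.2984] new axes [ 0.5954 -0.1673  0.2968]
[ 1.106   0.8191 -0.7483  0.995   0.1188  1.6989  0.4538] [ 0.3457 -0.2366 -3.1239] [-1.0582  0.0785 -0.0156] 0.02150026867519076
```

View pics/c7.png

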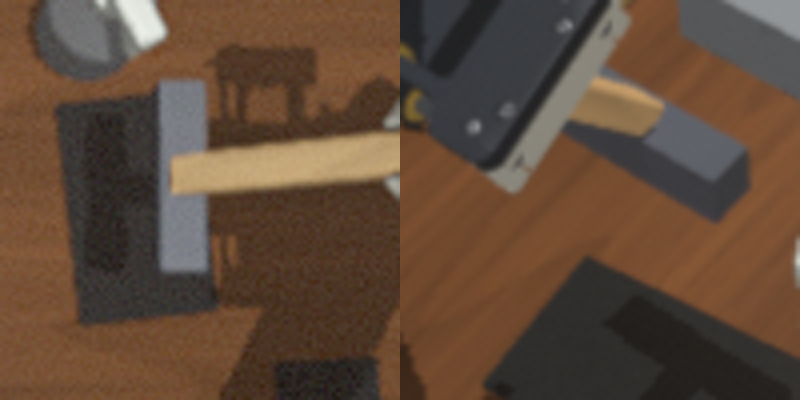

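c7 shows the sweeper held and level by eye. The foot top spans top crop (160,80) to (207,272), and its scene +x end corners are at (745,155) and (720,220 bottom).

Run:
```python
from h import *
t=cam("top");c=cam("scene")
off=np.array([-.0007,-.0809,.1185]);f=np.array([.564,-.4009,.3018])-RT@off
X=[f+RT@np.array([sx*.055,sy*.013,.03]) for sx in(1,-1) for sy in(1,-1)]
q=lambda p,a,b,x0:(p-[a,b]+.5)*4-.5+[x0,0]
print("foot",f);print("top exp",q(proj(t,X),350,140,0));print("scene exp",q(proj(c,X),230,220,400))
```

```text
foot [ 0.5674 -0.3201  0.1833]
top exp [[159.2497  80.1123]
 [203.8445  80.5644]
 [160.0952 269.973 ]
 [205.0012 270.2427]]
scene exp [[747.3539 146.7483]
 [712.0538 182.4644]
 [568.7153  44.7978]
 [532.3189  76.7866]]
```

Call:
{"name": "apply_moves", "arguments": {"plan": [0,0,0,0.033,-0.01,0.016,0,0,0,0,0.06,-0.017,0.03,0,0,0,0,0.06,-0.017,0.03,0,0,0,0,0.06,-0.017,0.03,0,0,0,0,0.06,-0.017,0.03,0,0,0,0,0.06,-0.017,0.03,0,0,0,0,0.06,-0.017,0.03,0,0,0,0,0.06,-0.017,0.03,0,0,0,0,0.06,-0.017,0.03,0,0,0,0,0.06,-0.017,0.03,0,0,0,0,0.02,-0.005,0.011,0,0,0,0,0,0,0,0,0,0,0,0,0,0,0,0,0,0,0,0,0,0]}}

```text
time_s: 18.47
ee_pos: [0.5066, -0.1352, 0.299]
tcp_rot: [-2.007, -1.94, -0.459]
contact_force: [0.3, -0.4, -2.9]
finger_gap: 0.0218
finger_force: 60.0
```

Run:
```python
from h import *
off=np.array([-.0007,-.0809,.1185])
R=tilt(YT,.45)
go(tb(0,-.15,.107)+RT@off,R);go(tb(0,.095,.107)+RT@off,R); s=r.get_state();print(s["joint_pos"])
```

```text
pos [ 0.5066 -0.1352  0.299 ] turn units [-0.0009 -0.0016 -0.0028] shift units old axes [ 0.0379 -0.002   0.2225] new axes [ 0.0381 -0.0021  0.2225]
pos [ 0.5066 -0.1352  0.299 ] turn units [-0.0009 -0.0016 -0.0028] shift units old axes [ 0.5893 -0.0027  0.4894] new axes [ 0.5896 -0.0021  0.4889]
[ 1.181   0.4408 -0.9093  1.641  -0.0927  1.3444  0.2914]
```

Call:
{"name": "apply_moves", "arguments": {"plan": [0,0,0,0.008,-0.002,0.045,0,0,0,0,0.008,0,0.045,0,0,0,0,0.008,0,0.045,0,0,0,0,0.007,0,0.045,0,0,0,0,0.007,0,0.042,0,0,0,0,0,0,0,0,0,0,0,0.04,0,0.0193,0,0,0,0,0.05,0,0.0242,0,0,0,0,0.05,0,0.0242,0,0,0,0,0.05,0,0.0242,0,0,0,0,0.05,0,0.0242,0,0,0,0,0.04,0,0.0193,0,0,0,0,0,0,0,0,0,0,0,0,0,0,0,0,0,0,0,0,0,0]}}

```text
time_s: 19.72
ee_pos: [0.5119, 0.0422, 0.2265]
tcp_rot: [-2.007, -1.94, -0.46]
contact_force: [-0.0, 0.1, -2.6]
finger_gap: 0.0213
finger_force: 60.0
```

Run:
```python
from h import *
off=np.array([-.0007,-.0809,.1185])
R=tilt(YT,.45); s=r.get_state()
print("foot in trimmer",RT.T@(s["ee_pos"]-O)-off,s["joint_pos"],s["contact_force"])
go(tb(0,.095,.107)+RT@off,R)
```

```text
foot in trimmer [ 0.0003 -0.025   0.108 ] [ 0.974   0.4125 -0.9665  1.8751 -0.134   1.0339  0.0831] [-0.0261  0.1288 -2.6101]
pos [0.5119 0.0422 0.2265] turn units [-0.0003 -0.0026 -0.0019] shift units old axes [ 0.2689 -0.0009  0.1331] new axes [ 0.2691 -0.0007  0.1328]
```

Call:
{"name": "apply_moves", "arguments": {"plan": [0,0,0,0.034,0,0.0166,0,0,0,0,0.034,0,0.0166,0,0,0,0,0.034,0,0.0166,0,0,0,0,0.034,0,0.0166,0,0,0,0,0.034,0,0.0166,0,0,0,0,0.034,0,0.0166,0,0,0,0,0.034,0,0.0168,0,0,0,0,0.031,0,0.0166,0,0,0,0,0,0,0,0,0,0,0,0,0,0,0,0,0,0,0,0,0,0]}}

```text
time_s: 20.63
ee_pos: [0.5146, 0.1635, 0.2251]
tcp_rot: [-2.004, -1.941, -0.459]
contact_force: [-0.7, -0.6, -2.5]
finger_gap: 0.0214
finger_force: 60.0
```

Run:
```python
from h import *
off=np.array([-.0007,-.0809,.1185])
R=tilt(YT,.45); s=r.get_state()
print("foot in trimmer",RT.T@(s["ee_pos"]-O)-off,s["joint_pos"],s["contact_force"])
go(tb(0,.096,.070)+RT@off,R)
c=cam("scene");cv2.imwrite("pics/c8.png",cv2.resize(c["color"][60:220,320:480],None,fx=3.7,fy=3.7,interpolation=2))
```

```text
foot in trimmer [-0.001   0.0963  0.1066] [ 0.7687  0.3974 -0.9915  1.9038 -0.1411  0.9238 -0.1214] [-0.7003 -0.5858 -2.5432]
pos [0.5146 0.1635 0.2251] turn units [-0.0043 -0.0033  0.0006] shift units old axes [-0.0407  0.0026  0.0818] new axes [-0.0405  0.0025  0.0819]
```

View pics/c8.png

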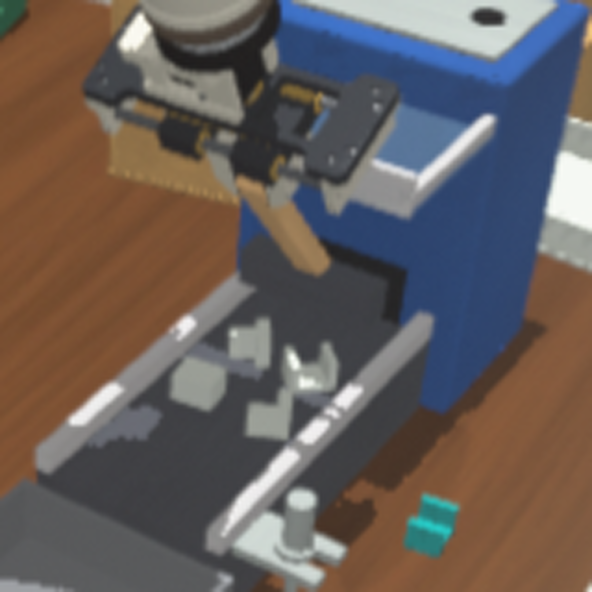

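c8 shows the foot under the guard, behind all four offcuts (scene crop (320,280)), with clear space below it. The handle and gripper clear the rail, and the pin is still parked. I lower it.

Call:
{"name": "apply_moves", "arguments": {"plan": [0,0,0,-0.008,0.0025,0.016,0,0,0,0,-0.008,0,0.016,0,0,0,0,-0.008,0,0.016,0,0,0,0,-0.008,0,0.016,0,0,0,0,-0.006,0,0.012,0,0,0,0,0,0,0,0,0,0,0,0,0,0,0]}}

```text
time_s: 21.27
ee_pos: [0.5154, 0.1633, 0.1908]
tcp_rot: [-2.004, -1.939, -0.459]
contact_force: [-0.1, -0.8, -3.6]
finger_gap: 0.0214
finger_force: 60.0
```

Run:
```python
from h import *
off=np.array([-.0007,-.0809,.1185])
s=r.get_state();print("foot in trimmer",RT.T@(s["ee_pos"]-O)-off,s["contact_force"],s["ft_torque"])
go(tb(0,-.165,.0705)+RT@off,tilt(YT,.45))
```

```text
foot in trimmer [-0.0002  0.0961  0.0723] [-0.1362 -0.8388 -3.6035] [-1.1185  0.0934 -0.0128]
pos [0.5154 0.1633 0.1908] turn units [-0.0056 -0.0052 -0.0009] shift units old axes [-0.5891  0.0001 -0.2815] new axes [-0.5898  0.0006 -0.28  ]
```

Call:
{"name": "apply_moves", "arguments": {"plan": [0,0,0,-0.016,0,-0.005,0,0,0,0,-0.0293,0,-0.0141,0,0,0,0,-0.0293,0,-0.0141,0,0,0,0,-0.0293,0,-0.0141,0,0,0,0,-0.0293,0,-0.0141,0,0,0,0,-0.0293,0,-0.0141,0,0,0,0,-0.0293,0,-0.0141,0,0,0,0,-0.0293,0,-0.0141,0,0,0,0,-0.0293,0,-0.0141,0,0,0,0,-0.0293,0,-0.0141,0,0,0,0,-0.0293,0,-0.0141,0,0,0,0,-0.0293,0,-0.0141,0,0,0,0,-0.0293,0,-0.0141,0,0,0,0,-0.0293,0,-0.0141,0,0,0,0,-0.0293,0,-0.0141,0,0,0,0,-0.0293,0,-0.0141,0,0,0,0,-0.015,0,-0.007,0,0,0,0,0,0,0,0]}}

```text
time_s: 22.77
ee_pos: [0.5093, -0.0481, 0.1891]
tcp_rot: [-2.009, -1.938, -0.459]
contact_force: [1.0, -1.6, 0.6]
finger_gap: 0.0216
finger_force: 60.0
```

Run:
```python
from h import *
off=np.array([-.0007,-.0809,.1185])
s=r.get_state();print("foot in trimmer",RT.T@(s["ee_pos"]-O)-off,s["contact_force"],s["ft_torque"],s["finger_gap"])
go(tb(0,-.165,.0705)+RT@off,tilt(YT,.45))
```

```text
foot in trimmer [ 0.0007 -0.1153  0.0706] [ 1.0227 -1.6173  0.6226] [-1.1513  0.1578  0.0511] 0.02157235960737876
pos [ 0.5093 -0.0481  0.1891] turn units [-0.0007 -0.0017 -0.0061] shift units old axes [-0.112  -0.0014 -0.0538] new axes [-0.112  -0.0017 -0.0537]
```

Call:
{"name": "apply_moves", "arguments": {"plan": [0,0,0,-0.02,0,-0.0096,0,0,0,0,-0.02,0,-0.0096,0,0,0,0,-0.02,0,-0.0096,0,0,0,0,-0.02,0,-0.0096,0,0,0,0,-0.02,0,-0.0096,0,0,0,0,-0.024,0,-0.0115,0,0,0,0,0,0,0,0,0,0,0,0.013,0,-0.027,0,0,0,0,0.026,0,-0.054,0,0,0,0,0.026,0,-0.054,0,0,0,0,0.026,0,-0.054,0,0,0,0,0.026,0,-0.054,0,0,0,0,0.013,0,-0.027,0,0,0,0,0,0,0,0,0,0,0,0,0,0,0]}}

```text
time_s: 24.02
ee_pos: [0.5074, -0.1003, 0.3091]
tcp_rot: [-2.005, -1.942, -0.459]
contact_force: [0.1, 0.8, -3.3]
finger_gap: 0.0213
finger_force: 60.0
```

Run:
```python
from h import *
s=r.get_state();print(s["time_s"],s["ee_pos"])
t=cam("top");c=cam("scene")
o=np.zeros((400,800,3),np.uint8);o[:320,:400]=cv2.resize(t["color"][150:246,210:330],(400,320),interpolation=2);o[:400,400:]=cv2.resize(c["color"][150:270,290:410],(400,400),interpolation=2)
cv2.imwrite("pics/c9.png",o)
go(np.array([.566,-.330,.005+.12])+Ro.from_euler("z",YS).as_matrix()@np.array([-.0007,-.0809,.1185]),tilt(YS,.45))
```

```text
24.0167 [ 0.5074 -0.1003  0.3091]
pos [ 0.5064 -0.1003  0.3076] turn units [ 0.0882 -0.0054 -0.1994] shift units old axes [-0.7627  0.1881 -0.1933] new axes [-0.7777  0.1027 -0.1976]
```

View pics/c9.png

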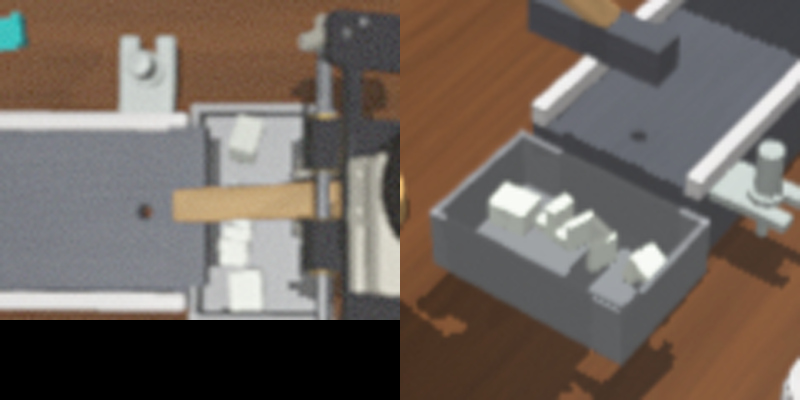

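c9 shows the board clear with its bore empty at top crop (145,212). All four offcuts are in the pan: block, channel, tee and angle at scene crops (515,205), (575,220), (600,245) and (645,262). The pin is still parked. Next I put the sweeper back.

Call:
{"name": "apply_moves", "arguments": {"plan": [0,0,0,-0.03,0.008,-0.008,0,0,0,0,-0.06,0.015,-0.015,0,0,0,0,-0.06,0.015,-0.015,0,0,0,0,-0.06,0.015,-0.015,0,0,0,0,-0.06,0.015,-0.015,0,0,0,0,-0.06,0.015,-0.015,0,0,0,0,-0.06,0.015,-0.015,0,0,0,0,-0.06,0.015,-0.015,0,0,0,0,-0.06,0.015,-0.015,0,0,0,0,-0.06,0.015,-0.015,0,0,0,0,-0.06,0.015,-0.015,0,0,0,0,-0.06,0.015,-0.015,0,0,0,0,-0.06,0.015,-0.015,0,0,0,0,-0.013,0,-0.005,0,0.03,0,-0.066,0,0,0,0,0.03,0,-0.066,0,0,0,0,0.03,0,-0.066,0,0,0,0,0,0,0,0,0,0,0,0,0,0,0]}}

```text
invalid input at $.plan: expected a multiple of 7 numbers
```

Run:
```python
from h import *
off=Ro.from_euler("z",YS).as_matrix()@np.array([-.0007,-.0809,.1185])
p=np.array([.566,-.330,.010])+off; print(p)
go(p,tilt(YS,.45))
```

```text
[ 0.5715 -0.4107  0.1285]
pos [ 0.5064 -0.1003  0.3076] turn units [ 0.0882 -0.0054 -0.1994] shift units old axes [-0.8884  0.1892  0.0653] new axes [-0.9027  0.1027  0.0613]
```

Call:
{"name": "apply_moves", "arguments": {"plan": [0,0,0,-0.03,0.008,-0.008,0,0,0,0,-0.06,0.015,-0.015,0,0,0,0,-0.06,0.015,-0.015,0,0,0,0,-0.06,0.015,-0.015,0,0,0,0,-0.06,0.015,-0.015,0,0,0,0,-0.06,0.015,-0.015,0,0,0,0,-0.06,0.015,-0.015,0,0,0,0,-0.06,0.015,-0.015,0,0,0,0,-0.06,0.015,-0.015,0,0,0,0,-0.06,0.015,-0.015,0,0,0,0,-0.06,0.015,-0.015,0,0,0,0,-0.06,0.015,-0.015,0,0,0,0,-0.06,0.015,-0.015,0,0,0,0,-0.013,0,-0.005,0,0.03,0,-0.066,0,0,0,0,0.03,0,-0.066,0,0,0,0,0.03,0,-0.066,0,0,0,0,0,0,0,0,0,0,0,0,0,0,0,0,0,0]}}

```text
time_s: 25.7
ee_pos: [0.5724, -0.4108, 0.243]
tcp_rot: [-1.887, -2.036, -0.435]
contact_force: [-0.6, -0.0, -2.4]
finger_gap: 0.0218
finger_force: 60.0
```

Run:
```python
from h import *
go([.5715,-.4107,.1285],tilt(YS,.45)); s=r.get_state();print(s["joint_pos"],s["time_s"])
```

```text
pos [ 0.5724 -0.4108  0.243 ] turn units [ 0.     -0.0076 -0.0027] shift units old axes [-0.1252 -0.002   0.2575] new axes [-0.1242 -0.0022  0.258 ]
[ 1.0757  0.9057 -0.7436  0.9729  0.1825  1.6812  0.5558] 25.7
```

Lower to about 5 mm above contact, then step down gently.

Call:
{"name": "apply_moves", "arguments": {"plan": [0,0,0,-0.01,-0.002,0.0207,0,0,0,0,-0.02,0,0.0415,0,0,0,0,-0.02,0,0.0415,0,0,0,0,-0.02,0,0.0415,0,0,0,0,-0.02,0,0.0415,0,0,0,0,-0.02,0,0.0415,0,0,0,0,-0.0145,0,0.03,0,0,0,0,0,0,0,0,0,0,0,-0.002,0,0.0045,0,0,0,0,-0.001,0,0.0022,0,0,0,0,-0.001,0,0.0022,0,0,0,0,0,0,0,0,0,0,0,0,0,0,0]}}

```text
time_s: 26.78
ee_pos: [0.5722, -0.4109, 0.1275]
tcp_rot: [-1.888, -2.04, -0.436]
contact_force: [-0.2, -0.0, -2.3]
finger_gap: 0.0219
finger_force: 60.0
```

Run:
```python
from h import *
s=r.get_state();print(s["ee_pos"],s["contact_force"],s["ft_torque"]); go([.5715,-.4107,.1235],tilt(YS,.45))
```

```text
[ 0.5722 -0.4109  0.1275] [-0.1632 -0.0189 -2.3418] [-1.085  -0.0077  0.0572]
pos [ 0.5722 -0.4109  0.1275] turn units [ 0.0044 -0.002   0.0008] shift units old axes [-0.0038 -0.0018  0.0092] new axes [-0.0038 -0.0018  0.0092]
```

Call:
{"name": "apply_moves", "arguments": {"plan": [0,0,0,-0.0015,0,0.003,0,0,0,0,-0.0015,0,0.003,0,0,0,0,-0.001,0,0.0022,0,0,0,0,0,0,0,0,0,0,0,0,0,0,0,0,0,0,0,0,0,0]}}

```text
time_s: 27.28
ee_pos: [0.5723, -0.4112, 0.1237]
tcp_rot: [-1.889, -2.039, -0.436]
contact_force: [1.2, -1.7, 3.7]
finger_gap: 0.0212
finger_force: 60.0
```

Contact (force rose by 6 N). Release and withdraw along the tool axis.

Call:
{"name": "apply_moves", "arguments": {"plan": [0,0,0,0,0,0,0.5,0,0,0,0,0,0,0.5,0,0,0,0,0,0,0.5,0,0,0,0,0,0,0.5,0,0,0,0,0,-0.02,0.5,0,0,0,0,0,-0.04,0.5,0,0,0,0,0,-0.06,0.5,0,0,0,0,0,-0.06,0.5,0,0,0,0,0,-0.06,0.5,0,0,0,0,0,-0.06,0.5,0,0,0,0,0,-0.06,0.5,0,0,0,0,0,0,0.5,0,0,0,0,0,0,0.5]}}

```text
time_s: 28.37
ee_pos: [0.5772, -0.4743, 0.2541]
tcp_rot: [-1.891, -2.04, -0.437]
contact_force: [-0.1, 0.5, -0.6]
finger_gap: 0.046
finger_force: 0.0
```

Run:
```python
from h import *
t=cam("top");c=cam("scene")
o=np.zeros((450,800,3),np.uint8);o[:440,:480]=cv2.resize(t["color"][130:240,230:350+10],(480,406),interpolation=2)[:440] if 0 else cv2.resize(t["color"][110:330,220:460],(480,440),interpolation=2)
o[:400,480:]=cv2.resize(c["color"][150:350,240:400],(320,400),interpolation=2)
cv2.imwrite("pics/c10.png",o); f=Ro.from_euler("z",YS).as_matrix()
X=[np.array([.5665,-.330,.005])+f@np.array([sx*.055,sy*.013,.03]) for sx in(1,-1) for sy in(1,-1)]
print((proj(t,X)-[220,110])*2,(proj(c,X)-[240,150])*2+[480,0])
print(r.get_state()["contact_force"])
```

```text
[[318.0564 122.2604]
 [336.5783 120.3789]
 [326.9563 201.0912]
 [345.5658 199.1328]] [[634.3526 325.6505]
 [621.1589 344.4672]
 [548.4241 282.5746]
 [534.3665 299.8793]]
[ 0.049  -0.2716 -0.2929]
```

View pics/c10.png

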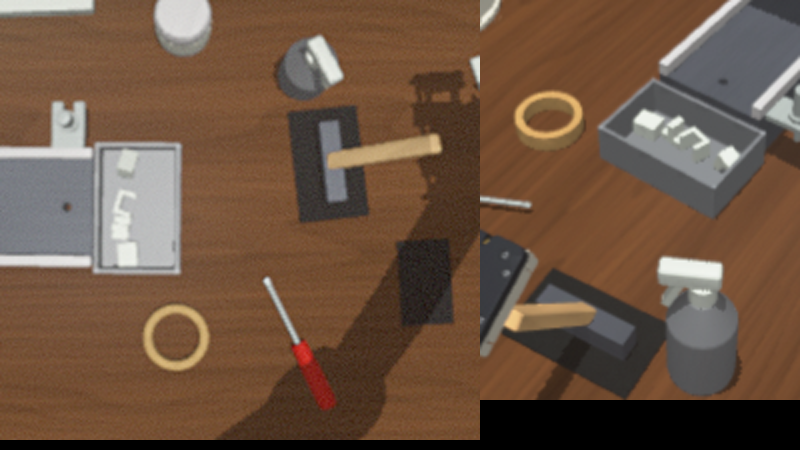

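c10 shows the sweeper standing flat on the large pad, foot at (319..346, 121..201) as predicted. All four offcuts are in the pan, the pin is in the notch at (67,117), and the bystanders look undisturbed. I hand the job in.

```bash
python3 -c "
from plant import r
print(r.job_done())"
```

```text
the job is handed in; nothing more can be done
None
```

I handed the job in at about 28 s: the last picture showed the pin upright in the notch, all four offcuts in the pan, the sweeper on its pad and the bystanders apparently unmoved; the judge returned no verdict.

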